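Lock the carousel's indexing base with its pin

ROBOT

A 6-joint arm with a two-finger parallel gripper is mounted at the origin on the work surface. World frame = base frame: x ahead of the robot, y to its left, z up, the work surface at z = 0. Lengths are in m, angles in degrees, forces in N, time in s.
With the tool pointing down it reaches from about 0.4 to 0.825 m from the base axis. Payload 7 kg.
Tool frame: the origin (TCP) lies at the very end of the fingers, on their centre line; the grasp point (between the pads) lies 19 mm behind it (r.hold_point_z is the distance from the TCP to the grasp point, in m); x points along the fingers, y is the direction in which the jaws open and shut, and the axes are right-handed (so a half turn about x gives the same grasp; the last joint's range is limited). The gripper opens to 88 mm and grips with 3 to 60 N. Pads are 19 mm wide; open, the fingers measure 130 mm over their backs; the gripper's body (78 mm by 193 mm) begins 47 mm behind the grasp point.
Start: joints at [83.715, 20.546, 0.682, 0, -70.136, -16.507], TCP at [0.261, 0.622, 0.227] pointing down, gripper open.
Joint ranges: [-176.03, 176.03], [-82.01, 121.73], [-58.28, 71.71], [-173.87, 95.51], [-174.79, -0.11], [-173.66, 173.66]. Speed limits (degrees/s): [136.94, 136.94, 172.46, 180, 180, 180].

INTERFACE

Orientations are given as [roll, pitch, yaw] about the fixed x, y, z axes, in that order (R = Rz(yaw) Ry(pitch) Rx(roll)).
In Python, from plant import r gives the robot as it stands. The module is installed in compiled form; this text tells all that it offers.
- The arm moves only by the shell command python3 -m creep 'ROWS' [FORCE]. ROWS is JSON, a list of rows, each a list of 7 numbers: the turn, a rotation vector about the tool's x, y, z in rad, then the shift along the tool's x, y, z in cm, then the opening in per cent of the stroke, from 0 (shut) to 100 (fully open). In form: [[rx, ry, rz, x, y, z, fingers], ...]. A call has 1 to 8 rows; each row shifts and turns the commanded pose from where the row before left it, along the tool's axes as they then stand; what a row does not reach is not made up. A row lasts 1/10 s, in which the tool goes at most 50 mm and 8.59 degrees, less where a joint would pass 70% of its speed; a pose out of reach is approached as far as the arm can. A call is refused whole if a number of a shift passes 5 or a number of a turn 0.15, either way. A call with a gripper value outside its range is refused whole. The fingers move at their own pace and stop on an object; FORCE is the grip in N (left out, the last holds). Time passes only in rows, so rows that do not move let the fingers close. It gives the time, the measured TCP pose, the force and the opening at its end, in the units of the state.
- r.get_state(): the state, without advancing time (a new reading comes with each control period).
- r.capture(name): name is "scene" or "top" or "wrist"; returns (picture, depth): 480x640x3 uint8, blue, green, red; 480x640 float32, m along the optical axis (not along the pixel's ray), 0 where there is no reading.
- r.camera_info(name): a dict with "fovy" (degrees; the focal length in pixels is half the picture's height over the tangent of half this angle, whatever the lens; pixels are square), "cx", "cy" (the principal point, pixels), "dist_coeffs" ([k1, k2, p1, p2, k3] as OpenCV has them; the pictures are not rectified), "camera_from_world" (4x4, takes a point from world to camera coordinates). Camera axes: x right, y down, z forward; pixel columns grow to the right and rows downward; lengths in m; the calibration is good to about 2 mm. A picture is of the moment at which its call begins: read the wrist's pose just before it. camera_info takes no time and is no camera call; for the wrist camera it gives the pose at the moment of the call.
- r.close_job(): hands the job in, once; it reports no verdict.
Trained networks look in the newest picture that a camera, given by its name, has taken for a name from the list of things; names that differ only in an ending like _2 or _b are one class to them, and where a whole thing is asked for, a point or a joint stands for the part that bears it (a point fixed in the world has none). Each returns a list of dicts, best first, with "score" (0 to 1); they miss things now and then, are a little off and sometimes report something else, mostly with a low value. They report only what shows in the picture. A call takes as long as a camera call. They do not tell look-alikes from the thing itself.
- r.look_for(query, camera): "rect" ([left, top, right, bottom] in pixels, round what is visible of it).
- r.masks_of(query, camera): "pixels" (480x640 bool, what is visible of it) and "rect" ([left, top, right, bottom] in pixels, round what is visible of it).
The state is a dict: "time_s": time; "joints": joint angles; "qd": joint speeds; "joint_torque": joint torques, N m; "tcp_pos": TCP position; "eef_rot": TCP orientation; "contact_force": force on the tool from outside, world axes, zero at the start; "moment": the same for the moment, N m; "gripper_width": finger opening in m.
Only numpy, scipy, OpenCV 4.12 (cv2) and the standard library are available. Lean on these libraries where they do the work, as an engineer would, in place of code of your own. Each camera call takes 0.05 s, during which the arm holds its last target. There are 200 camera calls.

TASK

Lock the indexing base of the sample carousel: take the long index pin out of the white parking block, set it in the guide on the grey base, turn the black knob to find one of the hidden collar's holes so that the pin passes through, and push the pin fully home, its head down on the guide. Work gently: do not force the pin down or the knob round against a blocked pin, and leave the short pin, the beaker and the bottle alone. Let go of everything at the end.

Things in the scene. Friction and masses are not known exactly. Their poses are not given: they have to be found in the camera images.
- base: Grey square housing of the indexing base, 150 x 150 mm, 46 mm high, fixed to the bench; origin at the centre of its underside, z up, its x axis points from the knob to the guide. Inside, out of sight, a loose steel collar with four holes turns with the knob about the housing's centre.
- collar_top (a point): Point under the guide, level with the hidden collar's top, 34 mm above the bench (fixed, does not turn). The collar is 12 mm thick. Its four 13 mm holes, 90 degrees apart, pass here as it turns. At the start none is here and their places are unknown; a quarter turn either way always brings one. A pin set in the guide stands on the collar, its shoulder 26 mm above the guide.
- follower_top (a point): Point under the guide, 20 mm above the bench: top of a stiff follower below the collar. If the knob turns slowly, the pin standing in the guide drops by its weight about 14 mm onto it when a hole comes, and then blocks the collar within 3 degrees. The last 12 mm home take about 6 N (more while the collar still leans on the pin: ease the knob back first); the follower stays put.
- guide_mouth (a point): Centre of the upper mouth of the guide: an aluminium block 24 x 24 mm that stands on the housing, top 66 mm above the bench, with a vertical through bore of 11.4 mm (30 mm long), chamfered. It lies 58 mm from the knob's axis. z up, x away from the knob. The pin is home when its shoulder lies on this mouth.
- knob_centre (a point): Point on the vertical axis of the black knob at the height to grip it, 84 mm above the bench (fixed, does not turn). Plain and round, 40 mm in diameter, from 60 to 96 mm above the bench. Turns both ways without stops and drives the collar through a torsion spring of 3 N m/rad; the collar drags with 0.2 N m. Against a blocked pin (58 mm off the axis) stop by 0.6 N m: about 1 N m damages it.
- index_pin: The long index pin, steel, about 75 g, upright: round shank of 10 mm, 58 mm long, with a tapered foot (6 mm at the tip over 2.5 mm), below a round head of 18 mm diameter and 26 mm height. Origin at the centre of its foot, z along the pin to the head. It starts in one hole of the parking block, its head 18 mm clear of the block, taller than the short pin.
- index_pin_shoulder (a point): Centre of the underside of the index pin's head, 58 mm above its foot; the head's top is 26 mm higher.
- short_pin: A short pin with the same head and shank diameter but a shank of 36 mm, standing in the other hole with its head right on the block: leave it there. Origin at its foot.
- block: White plastic parking block 130 x 60 mm, 45 mm high, fixed; origin at the centre of its underside, x along its length. Two vertical holes of 11.4 mm, 40 mm deep, 32 mm either side of its centre along x; which pin is in which hole varies.
- beaker: Glass beaker, 80 mm in diameter, 100 mm high, standing on the bench; origin under its centre. Leave alone.
- reagent: White bottle, 64 mm in diameter, 130 mm high, standing on the bench; origin under its centre. Leave alone.
Mind the look-alikes: they are no part of the job. Leave any blue or pink look-alike of the index_pin alone. Several things have the shape of the base; the one meant has the colours described above.

How it is judged (in metres and radians):
On the way, in this order (a step that is already met when the one before it is completed fails the run):
1. the index pin's foot stands in the guide (z of index_pin in the frame of guide_mouth below -0.01 m and horizontal distance between index_pin and guide_mouth below 0.003 m and angle between index_pin's own z axis and vertical below 0.15 rad), for 0.1 s.
2. the pin has passed into a hole of the collar, its shoulder less than 16 mm above the guide (z of index_pin_shoulder in the frame of guide_mouth below 0.016 m and horizontal distance between index_pin and guide_mouth below 0.004 m), for 0.1 s.
At the end, for the whole second after the job is handed in: The index pin stands upright (within 0.08 rad) in the guide, through a hole of the collar, its shoulder within 2 mm of the guide's top and 3 mm of its centre, at rest and released; the short pin is within 10 mm and the beaker and bottle within 20 mm of where they started (z of index_pin_shoulder in the frame of guide_mouth below 0.002 m and horizontal distance between index_pin_shoulder and guide_mouth below 0.003 m and angle between index_pin's own z axis and vertical below 0.08 rad and linear speed of index_pin below 0.02 m/s and distance of short_pin from where it was at the start of the episode below 0.01 m and distance of each of beaker, reagent from where it was at the start of the episode below 0.02 m); the robot touches nothing.
It fails at once if the index pin is forced against the base or its collar with more than 40 N in all (contact force between index_pin and base above 40 N).
It fails at once if the short pin is taken or pushed by more than 10 mm (distance of short_pin from where it was at the start of the episode above 0.01 m).
It fails at once if the beaker or the bottle is pushed by more than 20 mm (distance of any of beaker, reagent from where it was at the start of the episode above 0.02 m).
It also fails if it takes over 72 s, if anything falls off the work surface, if the arm or the gripper's body presses on something with over 40 N, if the wrist force passes 120 N, or if a joint passes its speed limit or range.

## Working session

There is one attempt and no reset: what is moved stays moved. The work goes in short steps, Python scripts to look and compute and a shell command to move; the robot and the scene stay as the last step left them, time stands still between calls to the robot, and variables do not carry over. Pictures are saved under pics/ and viewed, about 8 in all and at most 12, crops included, and the job is handed in when it is done.

```bash
mkdir -p pics
cat > h.py <<'E'
import numpy as np, cv2
from plant import r
def K(n):
    c=r.camera_info(n); f=240/np.tan(np.radians(c["fovy"])/2)
    return np.array([[f,0,c["cx"]],[0,f,c["cy"]],[0,0,1.]]),np.array(c["dist_coeffs"],float),np.array(c["camera_from_world"])
def cloud(n,depth,cam=None):
    k,d,T=cam or K(n)
    v,u=np.mgrid[0:480,0:640]
    p=cv2.undistortPoints(np.stack([u,v],-1).reshape(-1,1,2).astype(float),k,d).reshape(480,640,2)
    P=np.concatenate([p*depth[...,None],depth[...,None]],-1)
    W=(P-T[:3,3])@T[:3,:3]
    W[depth<=0]=np.nan
    return W
def proj(n,X,cam=None):
    k,d,T=cam or K(n)
    return cv2.projectPoints(np.atleast_2d(X).astype(float),cv2.Rodrigues(T[:3,:3])[0],T[:3,3],k,d)[0][:,0]
E
python3 - <<'E'
from h import *
for n in("scene","top"):
    im,d=r.capture(n); cv2.imwrite(f"pics/{n}0.png",im); np.save(n+"d.npy",d)
    W=cloud(n,d); np.save(n+"W.npy",W)
    for q in("base","index_pin","short_pin","block","beaker","reagent"):
        for o in r.masks_of(q,n)[:5]:
            m=o["pixels"]; print(n,q,round(o["score"],2),np.round(o["rect"]).astype(int),np.round(np.nanmedian(W[m],0),3),m.sum(),im[m].mean(0).round())
E
```

```text
scene base 0.81 [228 213 331 289] [ 0.597 -0.054  0.043] 5093 [115. 109. 104.]
scene base 0.66 [290 160 379 225] [ 0.363 -0.132  0.043] 3595 [ 74.  97. 135.]
scene index_pin 0.55 [368 350 380 389] [0.694 0.284 0.064] 336 [160. 131. 206.]
scene index_pin 0.55 [449 336 460 374] [0.582 0.346 0.066] 265 [178.  88.  50.]
scene index_pin 0.49 [385 309 395 334] [0.614 0.246 0.076] 254 [177. 172. 171.]
scene index_pin 0.22 [226 213 327 294] [ 0.598 -0.055  0.043] 5167 [114. 108. 104.]
scene short_pin 0.73 [417 304 426 320] [0.553 0.262 0.064] 144 [179. 174. 172.]
scene block 0.73 [363 308 446 370] [0.594 0.266 0.042] 3113 [203. 205. 206.]
scene beaker 0.71 [265 303 313 387] [0.756 0.171 0.066] 3344 [152. 149. 135.]
scene beaker 0.32 [227 211 330 291] [ 0.598 -0.055  0.043] 5131 [115. 109. 104.]
scene reagent 0.73 [162 175 195 234] [ 0.669 -0.3    0.065] 1528 [207. 201. 195.]
top base 0.88 [302 179 388 270] [ 0.574 -0.08   0.047] 6118 [241. 238. 232.]
top base 0.83 [335 298 434 396] [ 0.344 -0.155  0.047] 6452 [182. 225. 248.]
top base 0.55 [169 198 184 209] [0.609 0.238 0.089] 90 [236. 235. 234.]
top index_pin 0.44 [112 216 134 228] [0.575 0.338 0.08 ] 146 [217. 154. 100.]
top short_pin 0.4 [451 167 492 203] [ 0.648 -0.31   0.089] 1241 [238. 236. 222.]
top short_pin 0.22 [302 182 391 271] [ 0.575 -0.082  0.047] 6241 [239. 236. 230.]
top block 0.65 [150 189 205 260] [0.577 0.242 0.045] 2279 [245. 246. 245.]
top block 0.21 [299 180 392 270] [ 0.574 -0.082  0.047] 6242 [239. 235. 230.]
top beaker 0.66 [194 106 237 158] [0.762 0.166 0.055] 1703 [200. 199. 188.]
top reagent 0.76 [451 166 491 206] [ 0.648 -0.31   0.088] 1305 [234. 231. 218.]
top reagent 0.5 [171 198 181 210] [0.607 0.238 0.088] 97 [234. 233. 231.]
top reagent 0.33 [300 178 390 266] [ 0.574 -0.08   0.047] 6113 [240. 237. 232.]
```

```bash
python3 -c "
import cv2,numpy as np
a=cv2.imread('pics/scene0.png');b=cv2.imread('pics/top0.png')
cv2.imwrite('pics/both.png',cv2.resize(np.vstack([a,b]),(400*1,600)))"
```

```text
(no output)
```

View pics/top0.png

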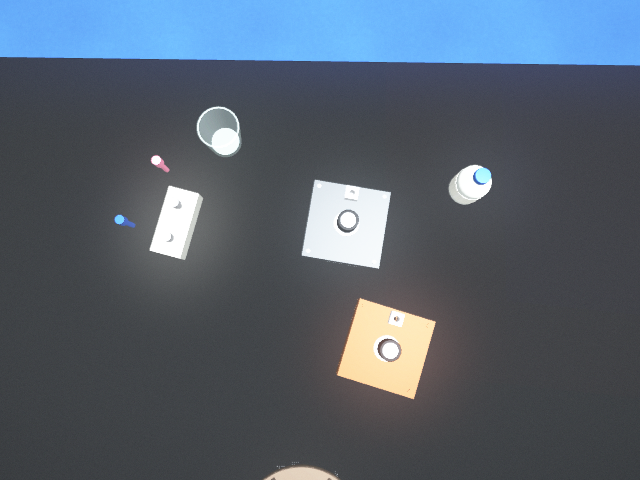

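View pics/scene0.png

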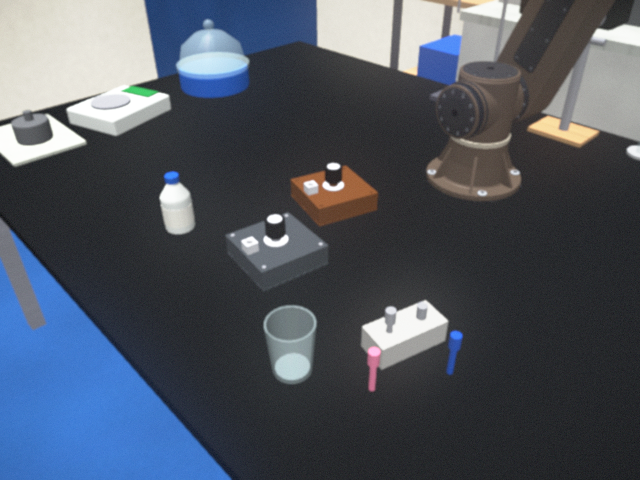

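Top view: the grey base is at (346,223), its guide at (352,192) and its knob at (347,220). The brown one at (387,350) is the look-alike. In the white block, the taller grey pin at (177,204) is the index pin (scene view (390,315), head clear of the block). The one at (168,237) sits on the block, so it is the short pin. The pink pin at (157,160) and the blue one at (120,219) are look-alikes.

Run:
```python
from h import *
im=cv2.imread("pics/top0.png");W=np.load("topW.npy")
def sel(c,rad,z0,z1):
    P=W.reshape(-1,3); m=(np.hypot(P[:,0]-c[0],P[:,1]-c[1])<rad)&(P[:,2]>z0)&(P[:,2]<z1)
    P=P[m]; mn,mx=P.min(0),P.max(0); return len(P),P.mean(0).round(4),((mn+mx)/2).round(4),(mx-mn).round(4)
print("idx",sel((.607,.238),.025,.075,.1)); print("short",sel((.55,.25),.03,.06,.08))
print("knob",sel((.58,-.08),.04,.085,.105)); print("guide",sel((.64,-.09),.03,.058,.07))
P=W.reshape(-1,3); 
for c,z0,z1 in(((.577,-.08),.04,.05),((.577,.242),.04,.049)):
    m=(np.hypot(P[:,0]-c[0],P[:,1]-c[1])<.12)&(P[:,2]>z0)&(P[:,2]<z1)
    print(cv2.minAreaRect((P[m][:,:2]*1000).astype(np.float32)))
s=r.get_state(); print(s["tcp_pos"],s["eef_rot"],s["joints"],s["contact_force"],s["gripper_width"])
T=r.camera_info("wrist"); print(T["fovy"]); T=T["camera_from_world"]; print("wcam pos",-(T[:3,:3].T@T[:3,3]),"z",T[2,:3],"x",T[0,:3])
cr=im[150:270,100:220]; cv2.imwrite("pics/crop1.png",cv2.resize(cr,None,fx=5,fy=5,interpolation=2))
```

```text
idx (88, array([0.6084, 0.2398, 0.0882]), array([0.6088, 0.2408, 0.0863]), array([0.0158, 0.017 , 0.0187]))
short (82, array([0.547 , 0.2559, 0.0708]), array([0.547 , 0.2561, 0.0685]), array([0.0168, 0.0167, 0.0155]))
knob (372, array([ 0.5777, -0.0816,  0.0963]), array([ 0.5779, -0.0817,  0.0944]), array([0.0384, 0.0386, 0.0186]))
guide (135, array([ 0.6352, -0.0913,  0.0656]), array([ 0.6353, -0.0907,  0.064 ]), array([0.0255, 0.025 , 0.0114]))
((578.8375854492188, -82.26162719726562), (150.21685791015625, 151.1128692626953), 80.90055847167969)
((589.9906005859375, 259.7880554199219), (121.23057556152344, 149.1522674560547), 60.52303695678711)
[0.26150559 0.6222829  0.22659116] [-73.18704064  89.99661204  84.01990864] [ 8.37141047e+01  2.05449722e+01  6.83838062e-01 -1.92264177e-05
 -7.01354780e+01 -1.65071489e+01] [-0.31002263  0.23565096 -0.08217873] 0.08741918204700934
58.022396630486135
wcam pos [0.33831084 0.58891718 0.38311847] z [-0.28467158  0.11835836 -0.95129038] x [-3.86362749e-01 -9.22346510e-01  8.61015788e-04]
```

View pics/crop1.png

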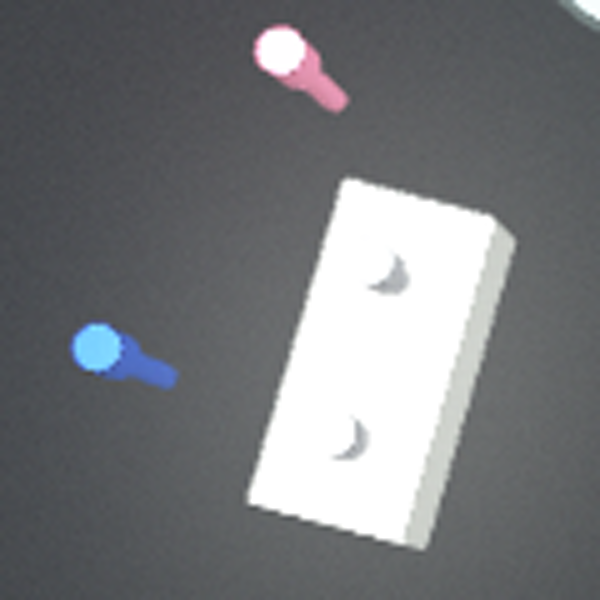

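The index pin is the grey pin at crop (388,270), upper hole of the block. Next is a move above it.

```bash
cat >> h.py <<'E'
from scipy.spatial.transform import Rotation as Ro
def need(target,yaw_y=None):
    "tool-frame shift (cm) to target TCP, after turning so that tool y has world angle yaw_y"
    s=r.get_state(); R=Ro.from_euler("xyz",s["eef_rot"],degrees=True).as_matrix()
    a=np.degrees(np.arctan2(R[1,1],R[0,1])); t=0 if yaw_y is None else (yaw_y-a+180)%360-180
    R2=Ro.from_euler("z",t,degrees=True).as_matrix()@R
    print("t",s["time_s"],"tcp",np.round(s["tcp_pos"],4),"F",np.round(s["contact_force"],1),"M",np.round(s["moment"],2),"w",round(s["gripper_width"],4),"j6",np.round(s["joints"][[0,5]],1))
    print("ang",a.round(2),"rx",round(-np.radians(t),4),"tilt",np.round(R[:,0],4),"shift cm",(R2.T@(np.array(target)-s["tcp_pos"])*100).round(3))
E
python3 -m creep '[[-0.145,0,0,0,0,0,45],[0,0,0,0,2.58,-3.92,45],[0,0,0,0,2.58,-3.92,45],[0,0,0,0,2.58,-3.92,45],[0,0,0,0,2.58,-3.92,45],[0,0,0,0,2.58,-3.92,45],[0,0,0,0,2.58,-3.92,45],[0,0,0,0,2.58,-3.92,45]]' 20
python3 -m creep '[[0,0,0,0.7,2.58,-3.92,45],[0,0,0,0.7,2.58,-3.92,45],[0,0,0,0.7,2.58,-3.92,45],[0,0,0,0.6,2.58,-3.92,45],[0,0,0,0,0,0,45],[0,0,0,0,0,0,45]]'
python3 - <<'E'
from h import *
need((.6088,.2405,.055),-104.4)
c=K("wrist"); im,d=r.capture("wrist"); cv2.imwrite("pics/w1.png",im); W=cloud("wrist",d,c)
for q in("index_pin","short_pin","block"):
    for o in r.masks_of(q,"wrist")[:4]:
        m=o["pixels"]; print(q,round(o["score"],2),np.round(o["rect"]).astype(int),np.round(np.nanmedian(W[m],0),4))
P=W.reshape(-1,3)
for c0,z0,z1 in(((.608,.24),.078,.1),((.547,.256),.063,.08)):
    m=(np.hypot(P[:,0]-c0[0],P[:,1]-c0[1])<.02)&(P[:,2]>z0)&(P[:,2]<z1)
    if m.any(): print(m.sum(),P[m].mean(0),cv2.minEnclosingCircle((P[m][:,:2]*1000).astype(np.float32)))
E
```

```text
time_s: 1.5
tcp_pos: [0.483, 0.3773, 0.2269]
eef_rot: [-112.2, 90.0, 53.3]
contact_force: [0.4, -0.2, -0.8]
gripper_width: 0.0396
time_s: 2.1
tcp_pos: [0.6085, 0.2383, 0.199]
eef_rot: [48.4, 90.0, -146.2]
contact_force: [-0.1, 0.6, -0.1]
gripper_width: 0.0396
t 2.1 tcp [0.6085 0.2383 0.199 ] F [-0.1  0.6 -0.1] M [0.02 0.1  0.01] w 0.0396 j6 [38.5 36.9]
ang -104.63 rx -0.0041 tilt [-7.e-04 -5.e-04 -1.e+00] shift cm [14.404 -0.224  0.021]
index_pin 0.9 [307 210 330 248] [0.6117 0.2401 0.087 ]
index_pin 0.88 [217 113 257 140] [0.6883 0.2751 0.082 ]
index_pin 0.59 [183 264 227 314] [0.579  0.3372 0.0671]
short_pin 0.7 [309 284 336 323] [0.5501 0.2557 0.0688]
block 0.81 [277 165 363 334] [0.5854 0.2459 0.0435]
block 0.56 [610  57 640 255] [ 0.5792 -0.007   0.0142]
632 [0.6094559  0.24049929 0.0867558 ] ((608.6268920898438, 240.78306579589844), 9.005080223083496)
480 [0.54763113 0.25622577 0.06907315] ((546.6829223632812, 256.9253845214844), 9.291349411010742)
```

View pics/w1.png

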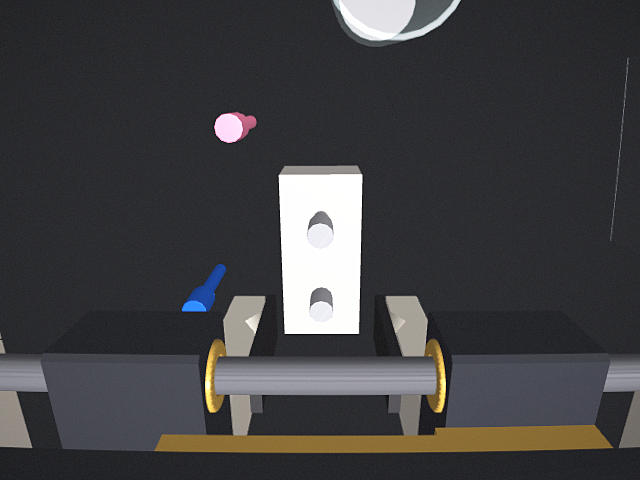

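The wrist view shows the index pin's head at (320,230), the short pin at (320,305), pink at (230,127) and blue at (198,300). The fits agree with the top view to within 1 mm. I'll descend, grip and lift.

```bash
python3 -m creep '[[-0.004,0,0,3,-0.24,0.02,45],[0,0,0,3.5,0,0,45],[0,0,0,3.5,0,0,45],[0,0,0,2.4,0,0,45],[0,0,0,1.0,0,0,45],[0,0,0,1.0,0,0,45],[0,0,0,0,0,0,45]]'
python3 -m creep '[[0,0,0,0,0,0,0],[0,0,0,0,0,0,0],[0,0,0,0,0,0,0],[0,0,0,0,0,0,0],[0,0,0,0,0,0,0],[0,0,0,0,0,0,0]]' 25
```

```text
time_s: 3.0
tcp_pos: [0.6081, 0.2425, 0.0552]
eef_rot: [47.9, 90.0, -146.3]
contact_force: [0.2, 0.1, 0.9]
gripper_width: 0.0396
time_s: 3.6
tcp_pos: [0.609, 0.2422, 0.0564]
eef_rot: [-143.7, 89.9, 22.1]
contact_force: [0.4, -1.1, 5.8]
gripper_width: 0.0174
```

```bash
python3 -m creep '[[0,0,0,-0.3,0,0,0],[0,0,0,-0.7,0,0,0],[0,0,0,-1.5,0,0,0],[0,0,0,-2.5,0,0,0],[0,0,0,-3,0,0,0],[0,0,0,-3,0,0,0],[0,0,0,-1,0,0,0],[0,0,0,0,0,0,0]]'
python3 - <<'E'
from h import *
need((.6353,-.0910,.175),-99.4)
for i in range(3): print(r.get_state()["tcp_pos"].round(4))
c=K("wrist"); im,d=r.capture("wrist"); cv2.imwrite("pics/w2.png",im); W=cloud("wrist",d,c); print(np.isfinite(W[...,0]).mean())
cv2.imwrite("pics/w2c.png",im[120:480,100:540])
E
```

```text
time_s: 4.4
tcp_pos: [0.6092, 0.2425, 0.1783]
eef_rot: [-129.4, 89.8, 36.3]
contact_force: [-0.1, -0.2, -0.6]
gripper_width: 0.0173
t 4.4 tcp [0.6092 0.2425 0.1783] F [-0.1 -0.2 -0.6] M [-0.03 -0.03  0.03] w 0.0173 j6 [38.7 37. ]
ang -104.25 rx -0.0847 tilt [ 0.0032  0.0024 -1.    ] shift cm [ 0.247 32.479 -8.026]
[0.6092 0.2425 0.1783]
[0.6092 0.2425 0.1783]
[0.6092 0.2425 0.1783]
0.9958430989583333
```

View pics/w2c.png

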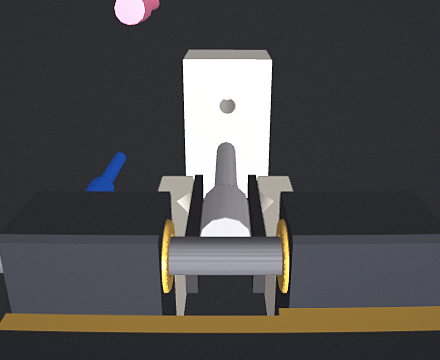

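```bash
python3 -m creep '[[-0.085,0,0,0,0,0,0],[0,0,0,0,4.64,-1.15,0],[0,0,0,0,4.64,-1.15,0],[0,0,0,0,4.64,-1.15,0],[0,0,0,0,4.64,-1.15,0],[0,0,0,0,4.64,-1.15,0],[0,0,0,0,4.64,-1.15,0],[0,0,0,0,4.64,-1.13,0]]'
python3 -m creep '[[0,0,0,0,0,0,0],[0,0,0,0,0,0,0],[0,0,0,0,0,0,0]]'
cat > fit.py <<'E'
from h import *
def fit(tag):
    need((.6353,-.0910,.175),-99.4)
    c=K("wrist"); im,d=r.capture("wrist"); cv2.imwrite(f"pics/{tag}.png",im); W=cloud("wrist",d,c); P=W.reshape(-1,3)
    s=r.get_state()["tcp_pos"]
    # guide top
    m=(np.hypot(P[:,0]-.635,P[:,1]+.091)<.02)&(abs(P[:,2]-.066)<.004)
    print("guide",m.sum(),P[m].mean(0).round(4) if m.any() else None, cv2.minAreaRect((P[m][:,:2]*1000).astype(np.float32)) if m.any() else None)
    m=(np.hypot(P[:,0]-.578,P[:,1]+.082)<.03)&(abs(P[:,2]-.096)<.004)
    if m.any(): print("knob",m.sum(),cv2.minEnclosingCircle((P[m][:,:2]*1000).astype(np.float32)))
    # shank
    for z0 in np.arange(s[2]-.05,s[2]+.005,.01):
        m=(np.hypot(P[:,0]-s[0],P[:,1]-s[1])<.012)&(P[:,2]>z0)&(P[:,2]<z0+.01)
        if m.sum()>5: print("shank z",z0.round(3),m.sum(),P[m].mean(0).round(4),np.ptp(P[m],0).round(4))
    return im,W
E
python3 - <<'E'
from fit import *
im,W=fit("w3"); cv2.imwrite("pics/w3c.png",cv2.resize(im[100:400,170:470],None,fx=2,fy=2))
for q in ("guide_mouth","base","index_pin"):
    for o in r.look_for(q,"wrist")[:3]: print(q,o["score"],np.round(o["rect"]))
E
```

```text
time_s: 5.25
tcp_pos: [0.6335, -0.0934, 0.1737]
eef_rot: [8.9, 89.8, 179.5]
contact_force: [0.6, 0.2, -1.0]
gripper_width: 0.0174
time_s: 5.55
tcp_pos: [0.634, -0.0911, 0.1743]
eef_rot: [7.4, 89.9, 178.0]
contact_force: [0.3, -0.1, -0.7]
gripper_width: 0.0173
t 5.55 tcp [ 0.634  -0.0911  0.1743] F [ 0.3 -0.1 -0.7] M [-0.03 -0.07 -0.07] w 0.0173 j6 [ 9.2 71.4]
ang -99.39 rx 0.0002 tilt [-2.1e-03  1.0e-04 -1.0e+00] shift cm [-0.071 -0.033 -0.124]
guide 1139 [ 0.6348 -0.0913  0.0644] ((634.36962890625, -91.41661071777344), (23.8673152923584, 24.753055572509766), 80.20990753173828)
knob 10 ((591.3370361328125, -85.42218780517578), 12.921123504638672)
shank z 0.125 142 [ 0.6372 -0.093   0.1298] [0.0062 0.0098 0.01  ]
shank z 0.135 164 [ 0.6372 -0.0929  0.1399] [0.0058 0.0098 0.0097]
shank z 0.145 179 [ 0.6374 -0.0929  0.1498] [0.0058 0.0096 0.0098]
shank z 0.155 213 [ 0.6373 -0.0929  0.1596] [0.0066 0.0096 0.0099]
shank z 0.165 153 [ 0.6378 -0.0928  0.1679] [0.0108 0.0122 0.0096]
shank z 0.175 298 [ 0.6406 -0.0926  0.1818] [0.0118 0.0178 0.0098]
guide_mouth 0.62 [216. 190. 434. 313.]
base 0.63 [216. 189. 434. 320.]
index_pin 0.73 [300. 259. 350. 359.]
```

View pics/w3c.png

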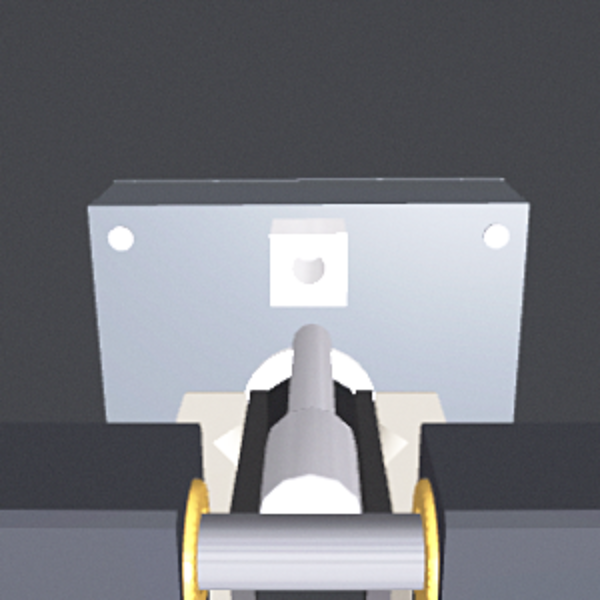

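```bash
cat >> fit.py <<'E'
from scipy.optimize import least_squares
def axis(W,z0,z1,rad=.005):
    s=r.get_state()["tcp_pos"]; P=W.reshape(-1,3)
    m=(np.hypot(P[:,0]-s[0],P[:,1]-s[1])<.014)&(P[:,2]>z0)&(P[:,2]<z1); P=P[m]
    o=least_squares(lambda c:np.hypot(P[:,0]-c[0],P[:,1]-c[1])-rad,s[:2]-[.003,0],loss="soft_l1",f_scale=.0005)
    print("axis",o.x.round(4),"res",np.abs(o.fun).mean().round(5)); return o.x
E
python3 - <<'E'
from fit import *
im,W=fit("w3b"); axis(W,.13,.155); axis(W,.120,.135); axis(W,.145,.16)
# guide in pixels: threshold-free, use depth top face
c=K("wrist")
from itertools import product
P=W; m=(np.hypot(P[...,0]-.635,P[...,1]+.091)<.02)&(abs(P[...,2]-.0645)<.003)
m=cv2.morphologyEx(m.astype(np.uint8),cv2.MORPH_CLOSE,np.ones((15,15),np.uint8))
print("pixel rect",cv2.boundingRect(m),cv2.minAreaRect(np.argwhere(m)[:,::-1].astype(np.float32)))
uv=cv2.moments(m,True); u,v=uv["m10"]/uv["m00"],uv["m01"]/uv["m00"]
k,d,T=c; p=cv2.undistortPoints(np.array([[[u,v]]]),k,d)[0,0]; ray=T[:3,:3].T@np.array([*p,1]); o=-T[:3,:3].T@T[:3,3]
for z in(.066,.0645): print("ray@z",z,(o+ray*(z-o[2])/ray[2]).round(4))
E
```

```text
t 5.75 tcp [ 0.6347 -0.0903  0.1754] F [-0.3  0.2  0.2] M [-0.02 -0.03 -0.03] w 0.0174 j6 [ 9.3 71.4]
ang -99.29 rx 0.0019 tilt [-2.e-04  0.e+00 -1.e+00] shift cm [ 0.042  0.054 -0.074]
guide 1126 [ 0.6347 -0.0916  0.0644] ((634.4752807617188, -91.3654556274414), (23.76670265197754, 24.475467681884766), 81.48101806640625)
knob 10 ((591.2554931640625, -84.49803161621094), 12.984274864196777)
shank z 0.126 137 [ 0.6379 -0.0922  0.1306] [0.0062 0.0099 0.0098]
shank z 0.136 167 [ 0.6379 -0.0921  0.1406] [0.0061 0.0097 0.0099]
shank z 0.146 182 [ 0.638  -0.092   0.1508] [0.0052 0.0097 0.0098]
shank z 0.156 208 [ 0.638  -0.092   0.1605] [0.0063 0.0096 0.0099]
shank z 0.166 158 [ 0.6383 -0.0921  0.1688] [0.0051 0.0092 0.0079]
shank z 0.176 283 [ 0.641  -0.0921  0.1827] [0.0113 0.0182 0.0093]
axis [ 0.6428 -0.0928] res 0.00131
axis [ 0.6427 -0.0929] res 0.00129
axis [ 0.6428 -0.0928] res 0.00127
pixel rect (306, 216, 38, 37) ((324.5, 234.0), (36.0, 37.0), 90.0)
ray@z 0.066 [ 0.6355 -0.0918  0.066 ]
ray@z 0.0645 [ 0.6351 -0.0917  0.0645]
```

```bash
python3 -m creep '[[0,0,0,1,0,-0.1,0],[0,0,0,2.2,0,0,0],[0,0,0,1.5,0,0,0],[0,0,0,0.5,0,0,0],[0,0,0,0.5,0,0,0],[0,0,0,0,0,0,0]]'
python3 -m creep '[[0,0,0,0.2,0,0,0],[0,0,0,0.2,0,0,0],[0,0,0,0.2,0,0,0],[0,0,0,0.2,0,0,0]]'
python3 -m creep '[[0,0,0,0.2,0,0,0],[0,0,0,0.2,0,0,0],[0,0,0,0.2,0,0,0]]'
```

```text
time_s: 6.4
tcp_pos: [0.6356, -0.0916, 0.1182]
eef_rot: [23.6, 90.0, -165.8]
contact_force: [0.1, -0.6, -0.5]
gripper_width: 0.0176
time_s: 6.8
tcp_pos: [0.6356, -0.0914, 0.1107]
eef_rot: [-119.3, 90.0, 51.3]
contact_force: [-1.3, 2.1, 1.4]
gripper_width: 0.0174
time_s: 7.1
tcp_pos: [0.6357, -0.0915, 0.1044]
eef_rot: [-101.7, 90.0, 68.9]
contact_force: [-2.1, 2.3, 0.9]
gripper_width: 0.0171
```

```bash
python3 -m creep '[[0,0,0,0,-0.04,0.05,0],[0,0,0,0.3,0,0,0],[0,0,0,0.3,0,0,0],[0,0,0,0,0,0,0]]'
python3 -m creep '[[0,0,0,0.3,0,0,0],[0,0,0,0.3,0,0,0],[0,0,0,0.2,0,0,0],[0,0,0,0,0,0,0]]'
```

```text
time_s: 7.5
tcp_pos: [0.635, -0.0913, 0.0979]
eef_rot: [15.1, 90.0, -174.3]
contact_force: [-0.1, 1.8, -2.7]
gripper_width: 0.017
time_s: 7.9
tcp_pos: [0.635, -0.0913, 0.0901]
eef_rot: [16.1, 90.0, -173.3]
contact_force: [0.6, 1.0, -0.8]
gripper_width: 0.0178
```

```bash
python3 -m creep '[[0,0,0,0.2,0,0,0],[0,0,0,0.15,0,0,0],[0,0,0,0,0,0,0]]'
python3 -m creep '[[0,0,0,0,0,0,40],[0,0,0,0,0,0,40],[0,0,0,0,0,0,40],[0,0,0,0,0,0,40],[0,0,0,-4,0,0,40],[0,0,0,-4,0,0,40],[0,0,0,-1,0,0,40],[0,0,0,0,0,0,40]]'
python3 - <<'E'
from fit import *
need((.578,-.082,.065),-99.4)
c=K("wrist");im,d=r.capture("wrist"); W=cloud("wrist",d,c); cv2.imwrite("pics/w4.png",cv2.resize(im[100:400,170:470],None,fx=2,fy=2))
P=W.reshape(-1,3); m=(np.hypot(P[:,0]-.635,P[:,1]+.091)<.02)&(P[:,2]>.108)&(P[:,2]<.13)
print(m.sum(),P[m].mean(0) if m.any() else None,np.percentile(P[m][:,2],90) if m.any() else None)
im,d=r.capture("top"); W=cloud("top",d);P=W.reshape(-1,3); m=(np.hypot(P[:,0]-.635,P[:,1]+.091)<.012)
print(P[m][:,2].max() if m.any() else None)
E
```

```text
time_s: 8.2
tcp_pos: [0.6351, -0.0912, 0.0868]
eef_rot: [12.3, 90.0, -177.1]
contact_force: [-1.1, 0.2, -1.9]
gripper_width: 0.0171
time_s: 9.0
tcp_pos: [0.6365, -0.0912, 0.1797]
eef_rot: [-165.9, 89.7, 4.8]
contact_force: [-0.2, 0.1, -0.7]
gripper_width: 0.0348
t 9.0 tcp [ 0.6365 -0.0912  0.1797] F [-0.2  0.1 -0.7] M [ 0.02  0.03 -0.01] w 0.0348 j6 [ 9.2 71.4]
ang -99.37 rx 0.0004 tilt [ 4.8e-03  4.0e-04 -1.0e+00] shift cm [11.444  0.064  5.979]
893 [ 0.63580499 -0.09189827  0.11576558] 0.11720621173507206
0.6237423813135732
```

View pics/w4.png

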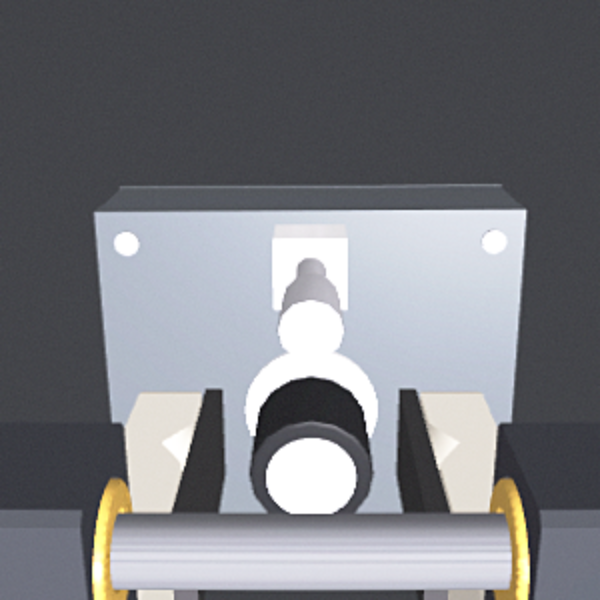

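Wrist view: the pin stands upright in the guide, head top at (311,330) crop and about 117 mm high, so it is on the collar. The knob is at (311,478). Next, the knob.

```bash
python3 -m creep '[[0,0,0,0,0.03,3,70],[0,0,0,0,0.03,2.98,70],[-0.13,0,0,0,0,0,70],[-0.13,0,0,0,0,0,70],[-0.13,0,0,0,0,0,70],[-0.13,0,0,0,0,0,70],[-0.13,0,0,0,0,0,70],[-0.13,0,0,0,0,0,70]]' 45
python3 -m creep '[[0,0,0,0,0,0,70],[0,0,0,0,0,0,70]]'
python3 -c "
from h import *
need((.578,-.082,.065))"
```

```text
time_s: 9.9
tcp_pos: [0.5751, -0.0821, 0.1751]
eef_rot: [-31.4, 89.8, -175.8]
contact_force: [0.2, 0.1, 0.2]
gripper_width: 0.0614
time_s: 10.1
tcp_pos: [0.5755, -0.0821, 0.1758]
eef_rot: [-28.9, 89.9, -173.8]
contact_force: [0.5, 0.4, 0.4]
gripper_width: 0.0611
t 10.1 tcp [ 0.5755 -0.0821  0.1758] F [0.5 0.4 0.4] M [-0.07 -0.06  0.05] w 0.0611 j6 [ 11.1 113.9]
ang -54.92 rx -0.0 tilt [-2.e-03 -2.e-04 -1.e+00] shift cm [11.084  0.143 -0.227]
```

```bash
python3 -m creep '[[0,0,0,2,0.14,-0.18,70],[0,0,0,3,0,0,70],[0,0,0,3,0,0,70],[0,0,0,2,0,0,70],[0,0,0,1,0,0,70],[0,0,0,0,0,0,70]]' 
python3 -m creep '[[0,0,0,0,0,0,0],[0,0,0,0,0,0,0],[0,0,0,0,0,0,0],[0,0,0,0,0,0,0],[0,0,0,0,0,0,0]]' 45
python3 -c "
from h import *
need((.578,-.082,.065))"
```

```text
time_s: 10.7
tcp_pos: [0.5774, -0.0823, 0.0655]
eef_rot: [-25.9, 89.8, -170.7]
contact_force: [-0.7, -0.6, 0.7]
gripper_width: 0.0615
time_s: 11.2
tcp_pos: [0.5783, -0.0813, 0.0681]
eef_rot: [-160.5, 89.9, 54.8]
contact_force: [-4.0, 5.5, 5.7]
gripper_width: 0.0393
t 11.2 tcp [ 0.5783 -0.0813  0.0681] F [-4.   5.5  5.7] M [ 2.13  1.33 -0.  ] w 0.0393 j6 [ 11.1 114.2]
ang -54.7 rx -0.0 tilt [ 8.0e-04  1.1e-03 -1.0e+00] shift cm [0.313 0.036 0.068]
```

```bash
cat > m.py <<'E'
from h import *
need((.578,-.082,.065))
E
python3 -m creep '[[0.012,0,0,0,-0.04,0,0],[0.012,0,0,0,0,0,0],[0.012,0,0,0,0,0,0],[0.012,0,0,0,0,0,0],[0.012,0,0,0,0,0,0],[0.012,0,0,0,0,0,0],[0.012,0,0,0,0,0,0],[0.012,0,0,0,0,0,0]]' >/dev/null; python3 m.py
python3 -m creep '[[0.015,0,0,0,0,0,0],[0.015,0,0,0,0,0,0],[0.015,0,0,0,0,0,0],[0.015,0,0,0,0,0,0]]'>/dev/null; python3 m.py
```

```text
t 12.0 tcp [ 0.5784 -0.0813  0.0681] F [-3.4  4.6  6.3] M [1.74 1.32 0.2 ] w 0.039 j6 [ 11.2 108.6]
ang -60.22 rx -0.0 tilt [ 1.e-03  5.e-04 -1.e+00] shift cm [0.311 0.037 0.067]
t 12.4 tcp [ 0.5784 -0.0814  0.0681] F [-3.   4.8  7. ] M [1.68 1.25 0.24] w 0.0389 j6 [ 11.2 105.2]
ang -63.66 rx -0.0 tilt [ 1.e-03  5.e-04 -1.e+00] shift cm [0.309 0.04  0.064]
```

```bash
cat > g.py <<'E'
import sys; from plant import r
s=r.get_state(); mz=s["moment"][2]; print(s["time_s"],round(mz,3),round(s["joints"][5],2),s["contact_force"].round(1)); sys.exit(abs(mz)>.34)
E
python3 -m creep '[[0.015,0,0,0,0,0,0],[0.015,0,0,0,0,0,0],[0.015,0,0,0,0,0,0],[0.015,0,0,0,0,0,0],[0.015,0,0,0,0,0,0],[0.015,0,0,0,0,0,0]]'>/dev/null; python3 g.py &&
python3 -m creep '[[0.015,0,0,0,0,0,0],[0.015,0,0,0,0,0,0],[0.015,0,0,0,0,0,0],[0.015,0,0,0,0,0,0],[0.015,0,0,0,0,0,0],[0.015,0,0,0,0,0,0]]'>/dev/null; python3 g.py &&
python3 -m creep '[[0.015,0,0,0,0,0,0],[0.015,0,0,0,0,0,0],[0.015,0,0,0,0,0,0],[0.015,0,0,0,0,0,0],[0.015,0,0,0,0,0,0],[0.015,0,0,0,0,0,0]]'>/dev/null; python3 g.py &&
python3 -m creep '[[0.015,0,0,0,0,0,0],[0.015,0,0,0,0,0,0],[0.015,0,0,0,0,0,0],[0.015,0,0,0,0,0,0],[0.015,0,0,0,0,0,0],[0.015,0,0,0,0,0,0]]'>/dev/null; python3 g.py
```

```text
13.0 0.242 100.05 [-3.9  3.5  6.3]
13.0 0.242 100.05 [-3.9  3.5  6.3]
13.0 0.242 100.05 [-3.9  3.5  6.3]
13.0 0.242 100.05 [-3.9  3.5  6.3]False
False
False
False
```

```bash
sed -i 's/sys.exit(abs(mz)>.34)/sys.exit(int(abs(mz)>.34))/' g.py
python3 -m creep '[[0.015,0,0,0,0,0,0],[0.015,0,0,0,0,0,0],[0.015,0,0,0,0,0,0],[0.015,0,0,0,0,0,0],[0.015,0,0,0,0,0,0],[0.015,0,0,0,0,0,0]]'>/dev/null; python3 g.py &&
python3 -m creep '[[0.015,0,0,0,0,0,0],[0.015,0,0,0,0,0,0],[0.015,0,0,0,0,0,0],[0.015,0,0,0,0,0,0],[0.015,0,0,0,0,0,0],[0.015,0,0,0,0,0,0]]'>/dev/null && python3 g.py &&
python3 -m creep '[[0.015,0,0,0,0,0,0],[0.015,0,0,0,0,0,0],[0.015,0,0,0,0,0,0],[0.015,0,0,0,0,0,0],[0.015,0,0,0,0,0,0],[0.015,0,0,0,0,0,0]]'>/dev/null && python3 g.py &&
python3 -m creep '[[0.015,0,0,0,0,0,0],[0.015,0,0,0,0,0,0],[0.015,0,0,0,0,0,0],[0.015,0,0,0,0,0,0],[0.015,0,0,0,0,0,0],[0.015,0,0,0,0,0,0]]'>/dev/null && python3 g.py
```

```text
13.6 0.297 94.89 [-3.7  3.1  6. ]
14.2 0.227 89.73 [-3.2  3.8  6.4]
14.8 0.232 84.58 [-3.5  3.4  6.3]
15.4 0.211 79.42 [-2.8  2.5  5.8]
```

```bash
python3 -m creep '[[0.015,0,0,0,0,0,0],[0.015,0,0,0,0,0,0],[0.015,0,0,0,0,0,0],[0.015,0,0,0,0,0,0],[0.015,0,0,0,0,0,0],[0.015,0,0,0,0,0,0]]'>/dev/null; python3 g.py &&
python3 -m creep '[[0.015,0,0,0,0,0,0],[0.015,0,0,0,0,0,0],[0.015,0,0,0,0,0,0],[0.015,0,0,0,0,0,0],[0.015,0,0,0,0,0,0],[0.015,0,0,0,0,0,0]]'>/dev/null && python3 g.py &&
python3 -m creep '[[0.015,0,0,0,0,0,0],[0.015,0,0,0,0,0,0],[0.015,0,0,0,0,0,0],[0.015,0,0,0,0,0,0],[0.015,0,0,0,0,0,0],[0.015,0,0,0,0,0,0]]'>/dev/null && python3 g.py &&
python3 -m creep '[[0.015,0,0,0,0,0,0],[0.015,0,0,0,0,0,0],[0.015,0,0,0,0,0,0],[0.015,0,0,0,0,0,0],[0.015,0,0,0,0,0,0],[0.015,0,0,0,0,0,0]]'>/dev/null && python3 g.py &&
python3 -m creep '[[0.015,0,0,0,0,0,0],[0.015,0,0,0,0,0,0],[0.015,0,0,0,0,0,0],[0.015,0,0,0,0,0,0],[0.015,0,0,0,0,0,0],[0.015,0,0,0,0,0,0]]'>/dev/null && python3 g.py
```

```text
16.0 0.199 74.26 [-3.1  2.   6.1]
16.6 0.226 69.11 [-3.4  2.3  6.6]
17.2 0.213 63.95 [-2.7  2.9  6. ]
17.8 0.334 58.8 [-3.4  2.2  5.6]
18.4 0.598 53.66 [-3.8  1.9  5.6]
```

The torque rose steadily to 0.6 N·m, so the collar is blocked. I'll ease it back to zero torque, release and check.

```bash
python3 -m creep '[[-0.025,0,0,0,0,0,0],[-0.025,0,0,0,0,0,0],[-0.025,0,0,0,0,0,0],[-0.025,0,0,0,0,0,0],[-0.025,0,0,0,0,0,0],[-0.025,0,0,0,0,0,0],[-0.025,0,0,0,0,0,0],[-0.02,0,0,0,0,0,0]]'>/dev/null; python3 g.py
python3 -m creep '[[0,0,0,0,0,0,65],[0,0,0,0,0,0,65],[0,0,0,0,0,0,65],[0,0,0,0,0,0,65],[0,0,0,-3,0,0,65],[0,0,0,-4,0,0,65],[0,0,0,-4,0,0,65],[0,0,0,0,0,0,65]]'
cat > v.py <<'E'
from fit import *
import sys
need((.635,-.0914,.12),-99.4)
c=K("wrist");im,d=r.capture("wrist"); W=cloud("wrist",d,c); cv2.imwrite(f"pics/{sys.argv[1]}.png",im)
P=W.reshape(-1,3); m=(np.hypot(P[:,0]-.635,P[:,1]+.0914)<.014)&(P[:,2]>.071); Q=P[m]
if m.any():
    z=np.percentile(Q[:,2],90); t=Q[Q[:,2]>z-.004]; print("pin top",z,len(Q),cv2.minEnclosingCircle((t[:,:2]*1000).astype(np.float32)))
E
python3 v.py w5
```

```text
19.2 0.072 64.89 [-2.8  2.7  5.6]
time_s: 20.0
tcp_pos: [0.5816, -0.0819, 0.1831]
eef_rot: [-165.9, 89.4, 0.2]
contact_force: [-0.5, 0.0, 0.3]
gripper_width: 0.0568
t 20.0 tcp [ 0.5816 -0.0819  0.1831] F [-0.5  0.   0.3] M [ 0.01 -0.08  0.  ] w 0.0568 j6 [11.1 64.8]
ang -103.98 rx -0.08 tilt [ 0.0097  0.     -1.    ] shift cm [ 6.364  0.076 -5.366]
pin top 0.10212543821528942 883 ((635.0578002929688, -90.23523712158203), 8.911100387573242)
```

View pics/w5.png

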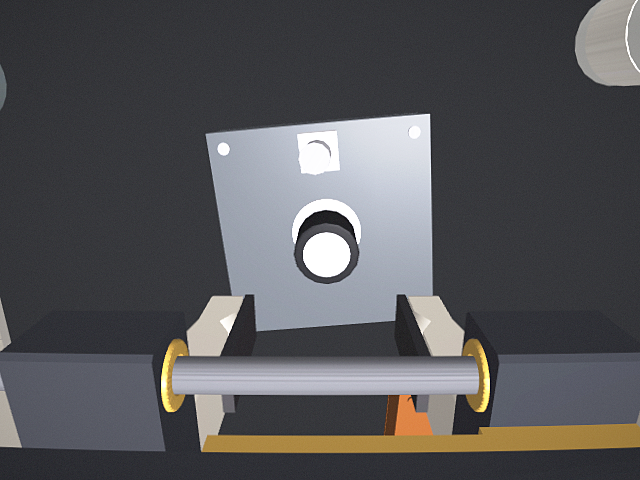

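The wrist view shows the pin head low in the guide at (315,152). The top fell from 117 to 102 mm, so the pin is through a hole. Now I'll push it home with closed fingers.

```bash
python3 -m creep '[[0,0,0,0,0.03,-2.7,0],[0,0,0,0,0.03,-2.65,0],[0,0,0,0,0,0,0],[0,0,0,0,0,0,0],[0,0,0,0,0,0,0],[0,0,0,0,0,0,0]]'
python3 -c "
from h import *
need((.635,-.0914,.108))"
```

```text
time_s: 20.65
tcp_pos: [0.6292, -0.0953, 0.1769]
eef_rot: [11.7, 90.0, 177.6]
contact_force: [0.2, -0.4, -0.1]
gripper_width: 0.0144
t 20.65 tcp [ 0.6292 -0.0953  0.1769] F [ 0.2 -0.4 -0.1] M [-0.01  0.01 -0.03] w 0.0144 j6 [ 8.9 67.1]
ang -104.02 rx -0.0 tilt [-5.e-04  0.e+00 -1.e+00] shift cm [ 6.89  -0.516 -0.472]
```

```bash
python3 -m creep '[[0,0,0,2,-0.5,-0.45,0],[0,0,0,2.5,0,0,0],[0,0,0,2,0,0,0],[0,0,0,0.3,0,0,0],[0,0,0,0,0,0,0]]'
python3 -m creep '[[0,0,0,0.15,0,0,0],[0,0,0,0.15,0,0,0],[0,0,0,0.1,0,0,0]]'
python3 -c "
from h import *
need((.635,-.0914,.092))"
```

```text
time_s: 21.15
tcp_pos: [0.6352, -0.0916, 0.1091]
eef_rot: [38.3, 90.0, -155.7]
contact_force: [0.2, -0.0, 0.3]
gripper_width: 0.0006
time_s: 21.45
tcp_pos: [0.6359, -0.0916, 0.1059]
eef_rot: [-158.7, 89.9, 7.3]
contact_force: [0.2, -0.4, -0.2]
gripper_width: 0.0006
t 21.45 tcp [ 0.6359 -0.0916  0.1059] F [ 0.2 -0.4 -0.2] M [-0.03  0.02  0.05] w 0.0006 j6 [ 9.2 66.8]
ang -104.03 rx -0.0 tilt [ 1.5e-03  2.0e-04 -1.0e+00] shift cm [1.39  0.006 0.098]
```

```bash
python3 -m creep '[[0,0,0,0.1,0,0,0],[0,0,0,0.1,0,0,0],[0,0,0,0.1,0,0,0],[0,0,0,0.1,0,0,0]]'
python3 g.py
python3 -m creep '[[0,0,0,0.1,0,0,0],[0,0,0,0.1,0,0,0],[0,0,0,0.1,0,0,0]]'
```

```text
time_s: 21.85
tcp_pos: [0.6369, -0.0918, 0.1029]
eef_rot: [-177.3, 89.8, -11.2]
contact_force: [-2.2, 0.2, 11.8]
gripper_width: 0.0006
21.85 -0.042 66.8 [-2.2  0.2 11.8]
time_s: 22.15
tcp_pos: [0.6369, -0.0919, 0.1003]
eef_rot: [-178.1, 89.8, -12.1]
contact_force: [-2.1, -0.4, 10.5]
gripper_width: 0.0004
```

```bash
python3 -m creep '[[0,0,0,0.1,0,0,0],[0,0,0,0.1,0,0,0],[0,0,0,0.1,0,0,0],[0,0,0,0.1,0,0,0]]'
python3 -m creep '[[0,0,0,0.1,0,0,0],[0,0,0,0.1,0,0,0]]'
```

```text
time_s: 22.55
tcp_pos: [0.6367, -0.092, 0.096]
eef_rot: [178.1, 89.8, -15.9]
contact_force: [-2.1, -0.7, 9.0]
gripper_width: 0.0006
time_s: 22.75
tcp_pos: [0.6366, -0.0921, 0.0938]
eef_rot: [175.5, 89.8, -18.4]
contact_force: [-1.6, -0.0, 8.4]
gripper_width: 0.0002
```

```bash
python3 -m creep '[[0,0,0,0.1,0,0,0],[0,0,0,0.05,0,0,0]]'
python3 -m creep '[[0,0,0,0.05,0,0,0],[0,0,0,0,0,0,0]]'
```

```text
time_s: 22.95
tcp_pos: [0.6366, -0.0922, 0.0925]
eef_rot: [170.9, 89.8, -23.1]
contact_force: [-3.0, -1.4, 13.5]
gripper_width: 0.0002
time_s: 23.15
tcp_pos: [0.6366, -0.0922, 0.0925]
eef_rot: [172.3, 89.8, -21.6]
contact_force: [-3.3, -1.3, 13.3]
gripper_width: 0.0003
```

```bash
python3 -m creep '[[0,0,0,0.05,0,0,0],[0,0,0,0,0,0,0]]'
python3 -m creep '[[0,0,0,-1,0,0,0],[0,0,0,-4,0,0,0],[0,0,0,-4,0,0,0],[0,0,0,0,0,2.5,30],[0,0,0,0,0,2.5,50],[0,0,0,0,0,0,50],[0,0,0,0,0,0,50],[0,0,0,0,0,0,50]]'
python3 v.py w6
python3 - <<'E'
from h import *
im=cv2.imread("pics/w6.png"); cv2.imwrite("pics/w6c.png",cv2.resize(im[80:300,200:440],None,fx=2.5,fy=2.5))
im,d=r.capture("scene"); W=cloud("scene",d)
for q in("index_pin","short_pin","beaker","reagent"):
    for o in r.masks_of(q,"scene")[:3]: print(q,round(o["score"],2),np.round(o["rect"]).astype(int),np.nanmedian(W[o["pixels"]],0).round(3))
E
```

```text
time_s: 23.35
tcp_pos: [0.6367, -0.0922, 0.0925]
eef_rot: [172.8, 89.8, -21.2]
contact_force: [-4.2, -0.5, 16.4]
gripper_width: 0.0
time_s: 24.15
tcp_pos: [0.5876, -0.0795, 0.1796]
eef_rot: [178.4, 90.0, -15.6]
contact_force: [-0.7, -0.6, 0.1]
gripper_width: 0.0345
t 24.15 tcp [ 0.5876 -0.0795  0.1796] F [-0.7 -0.6  0.1] M [ 0.02 -0.01 -0.01] w 0.0345 j6 [11.2 64.8]
ang -104.02 rx -0.0806 tilt [ 3.e-04 -1.e-04 -1.e+00] shift cm [ 5.964  0.398 -4.865]
pin top 0.09155156854334236 810 ((635.746826171875, -90.55022430419922), 8.832942962646484)
index_pin 0.92 [367 350 377 392] [0.695 0.283 0.066]
index_pin 0.77 [451 332 463 373] [0.581 0.346 0.061]
index_pin 0.64 [245 231 253 245] [ 0.641 -0.083  0.081]
short_pin 0.58 [416 303 430 321] [0.553 0.261 0.063]
beaker 0.74 [263 305 313 385] [0.756 0.172 0.068]
reagent 0.59 [160 175 196 233] [ 0.669 -0.3    0.065]
reagent 0.35 [226 212 331 291] [ 0.597 -0.053  0.043]
```

View pics/w6c.png

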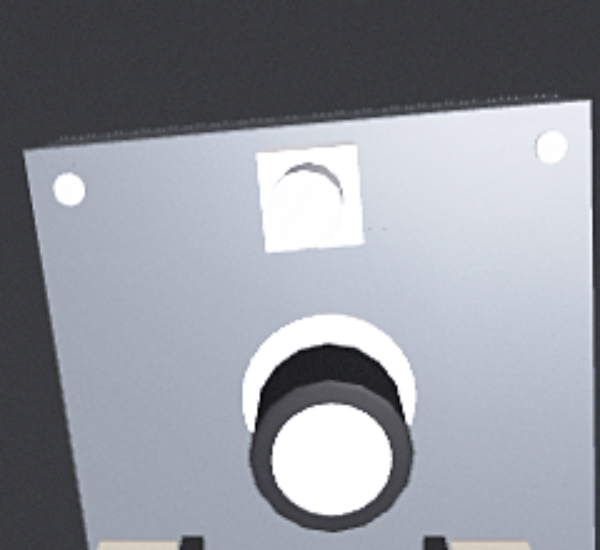

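The crop shows the head seated on the guide at (308,200), no shank visible and the gripper clear.

```bash
python3 -c "
from plant import r
print(r.close_job())"
```

```text
the job is handed in; nothing more can be done
None
```

I took the long index pin out of the parking block and set it in the guide on the grey base. I then turned the knob about 60° in all; the pin dropped into a collar hole and the torque rose to 0.60 N·m. I eased the knob back to about 0.07 N·m, let go, and pushed the pin home with closed fingers. It went down at about 8–12 N and stopped hard at 92.5 mm, with 16 N at the last press. The job was handed in at about 24 s.

**Last checks**
- **Pin:** its top is at 91.6 mm against 92 mm expected, within the camera's 1–2 mm error. It stands within about 1 mm of the guide's centre, and the crop shows no shank.
- **Other things:** the short pin, the beaker and the bottle are where they started, within about 1 mm in the scene view.
- **Gripper:** it is clear of everything, and the force reading is below 1 N, which is noise.

**What disagreed:** pushing the pin home took more than the 6 N stated. One TCP reading, taken while the arm was still settling, put a move about 5–6 mm off; I corrected this before touching the pin.

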